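Free the jammed cap and sort the leftovers into the trays

ROBOT

A 7-joint arm with a two-finger parallel gripper is mounted at the origin on the work surface. World frame = base frame: x ahead of the robot, y to its left, z up, the work surface at z = 0. Lengths are in m, angles in rad, forces in N, time in s.
With the tool pointing down it reaches from about 0.35 to 0.9 m from the base axis. Payload 8.1 kg.
Tool frame: the origin (TCP) lies on the front face of the gripper's body, between the roots of the fingers; the fingertips stand 66 mm ahead of it and the grasp point (between the pads) lies 47 mm ahead of it (arm.finger_overhang is the distance from the TCP to the fingertips, in m); z points along the fingers, y is the line along which they close (so a half turn about z gives the same grasp; the last joint's range is limited). The gripper opens to 92 mm and grips with 3 to 60 N. Pads are 19 mm wide; open, the fingers measure 130 mm over their backs; the gripper's body (75 mm by 190 mm) begins 47 mm behind the grasp point.
Start: joints at [-1.399, 0.434, 0.025, 1.573, -0.012, 1.134, -0.075], TCP at [0.17, 0.602, 0.292] pointing down, gripper open.
Joint ranges: [-2.62, 2.62], [-0.44, 2.09], [-1.27, 1.32], [0.08, 2.57], [-1.32, 4.46], [0.12, 2], [-2.74, 2.74]. Speed limits (rad/s): [2.22, 2.22, 3.01, 3.01, 3.14, 3.14, 3.14].

INTERFACE

Orientations are given as a rotation vector (axis times angle).
In Python, from cell import readout, cams, workorder, spotter, arm gives the robot as it stands.
- The arm moves only by the tool move_tool, called after "Request:" by a JSON object that holds its "op" and its "data". Schema: {"type":"object","properties":{"deltas":{"type":"array","items":{"type":"array","items":{"type":"array","items":{"type":"number"},"minItems":5,"maxItems":5},"minItems":1,"maxItems":10},"minItems":1,"maxItems":1},"squeeze":{"type":"number"},"only":{"type":"string"},"quiet":{"type":"boolean"},"lines":{"type":"string"}},"required":["deltas"],"additionalProperties":false}. deltas is a list that holds a single list of rows (three levels of brackets), with 1 to 10 rows, each of 5 numbers: dx, dy, dz in m, then a turn about the tool's z in rad, then the opening from 0.0 (shut) to 1.0 (fully open); each row shifts and turns the commanded pose from where the row before left it, along the tool's axes as they then stand; what a row does not reach is not made up. A row lasts 1/10 s, in which the tool goes at most 0.05 m and 0.15 rad, less where a joint would pass 70% of its speed; a pose out of reach is approached as far as the arm can. The fingers move at their own pace and stop on an object; squeeze is the grip in N (left out, the last holds). Time passes only in rows, so rows that do not move let the fingers close. The tool returns the time, the measured TCP pose, the force, the opening and the grip force at its end. only (a regular expression) keeps the lines of the reply that match it, lines (a string "A,B") keeps lines A to B, and quiet returns only ok. Input that does not fit is refused with a message, and nothing moves.
- readout.observe(): the state, without advancing time (a new reading comes with each control period).
- cams.get_image(name): name is "side" or "top" or "wrist"; returns a dict with "image" (480x640x3 uint8, blue, green, red), "fx", "fy", "cx", "cy" (pixels), "distortion" ([k1, k2, p1, p2, k3] as OpenCV has them; the pictures are not rectified), "cam_to_world" (4x4, takes a point from camera to world coordinates); the wrist camera has in their place "mount" (4x4, takes a point from camera to tool coordinates, whose origin is the TCP and whose axes are the flange's). Camera axes: x right, y down, z forward; pixel columns grow to the right and rows downward; lengths in m; the calibration is good to about 2 mm. A picture is of the moment at which its call begins: read the wrist's pose just before it. There is no depth.
- workorder.sign_off(): hands the job in; it is judged then, once.
Trained networks look in a picture, given as the dict that the camera call returned (one of the last four; its "shot" number tells which), for a name from the list of things; names that differ only in an ending like _2 or _b are one class to them, and where a whole thing is asked for, a point or a joint stands for the part that bears it (a point fixed in the world has none). Each returns a list of dicts, best first, with "score" (0 to 1); they miss things now and then, are a little off and sometimes report something else, mostly with a low value. They report only what shows in the picture. A call takes as long as a camera call. They do not tell look-alikes from the thing itself.
- spotter.boxes_of(picture, name): "centre" ([x, y, z] in m, in the coordinates of the camera as it stood for that picture, good to about 4 mm: the middle of the surface that is visible of it).
The state is a dict: "clock": time; "joints": joint angles; "dq": joint speeds; "joint_efforts": joint torques, N m; "position": TCP position; "ee_rot": TCP orientation; "force": force on the tool from outside, world axes, zero at the start; "ft_torque": the same for the moment, N m; "width": opening from 0.0 (shut) to 1.0 (fully open); "gripper_force": force on a finger pad.
Only numpy, scipy, OpenCV 4.12 (cv2) and the standard library are available. Lean on these libraries where they do the work, as an engineer would, in place of code of your own. Each camera call takes 0.05 s, during which the arm holds its last target. There are 200 camera calls.

TASK

Sort the four leftovers on the counter: the red plastic bottle cap goes into the yellow tray, the gold jar lid into the blue tray, the cork into the green tray and the amber spice jar into the white tray, each set down flat on the tray's floor the same way up as it is now. The red cap is jammed under the flanges of the cap chute: nudge it backward up the chute until it is clear of them, then lift it out. Do not knock or shift the glass measuring jug.

Things in the scene. Friction and masses are not known exactly. Their poses are not given: they have to be found in the camera images.
- red_cap: red plastic screw cap, disc 46 mm across, 22 mm high, 30 g. Origin at centre of underside, z up. Starts on the chute floor under the flanges, centre at chute x -50 to -40 mm; cannot be lifted there, but closed fingers can come down through the slot on its low side (by the black patch), push it lightly and follow it. Friction keeps it where it is left on the chute.
- gold_lid: gold (brass) metal jar lid, solid disc, 48 mm diameter, 20 mm high, 30 g. Origin at the centre of its underside, z up. Stands free on the counter nearer the robot than the trays, in a row with the two other free things, in any order.
- cork: cork stopper standing upright, 28 mm diameter (31 mm at the head, above 28 mm height), 38 mm high, 20 g. Origin at the centre of its underside, z up. Stands free on the counter nearer the robot than the trays, in a row with the two other free things, in any order.
- amber_jar: amber glass spice jar with a black cap, upright, 42 mm diameter up to 44 mm height, cap 39 mm diameter, 60 mm high in all, 120 g. Origin at the centre of its underside, z up. Stands free on the counter nearer the robot than the trays, in a row with the two other free things, in any order.
- tray_blue: blue square sorting tray, fixed to the counter, 90 x 90 mm outside, 82 x 82 mm inside, walls 4 mm thick, rim 10 mm above the counter, inner floor 4 mm above the counter. Origin at the centre of its underside (on the counter); x and y run parallel to its sides, z up. Stands somewhere in the far row of four trays, in any order.
- tray_yellow: yellow square sorting tray, fixed to the counter, 90 x 90 mm outside, 82 x 82 mm inside, walls 4 mm thick, rim 10 mm above the counter, inner floor 4 mm above the counter. Origin at the centre of its underside (on the counter); x and y run parallel to its sides, z up. Stands somewhere in the far row of four trays, in any order.
- tray_green: green square sorting tray, fixed to the counter, 90 x 90 mm outside, 82 x 82 mm inside, walls 4 mm thick, rim 10 mm above the counter, inner floor 4 mm above the counter. Origin at the centre of its underside (on the counter); x and y run parallel to its sides, z up. Stands somewhere in the far row of four trays, in any order.
- tray_white: white square sorting tray, fixed to the counter, 90 x 90 mm outside, 82 x 82 mm inside, walls 4 mm thick, rim 10 mm above the counter, inner floor 4 mm above the counter. Origin at the centre of its underside (on the counter); x and y run parallel to its sides, z up. Stands somewhere in the far row of four trays, in any order.
- chute: aluminium cap trough, fixed, 56 mm wide (50 inside); origin on the counter, z up, x UP the chute along its middle, x -115 (8 mm end lip) to +85 mm (open). Floor 30 mm high at x=0, rising 79 mm per m. Walls 8 mm above floor, but 30 at x -78 to -18, with inward flanges 27-30 mm above floor, slot of 30 mm between them; open above beyond x=-18. At left or right end of the front row.
- jug: small glass measuring jug with a handle, loose, 76 mm diameter at the rim, 85 mm high, 300 g, standing on a grey trivet 6 mm thick at the other end of the front row from the chute. Origin at the centre of its underside, z up; handle towards its own -x, reaching 62 mm from its axis. Not to be disturbed.
Mind the look-alikes: they are no part of the job. Of the things like the tray_green, leave any that is pink; of the rest the larger one is meant. Of the things that look like the cork, take the one that is farthest to the robot's right at the start.

How it is judged:
On the way:
1. the red cap has been moved up the chute clear of the flanges (x of red_cap in the frame of chute between 0.004 and 0.12 m and y of red_cap in the frame of chute between -0.03 and 0.03 m).
At the end, for the whole second after the job is handed in: Red cap in yellow tray, gold lid in blue, cork in green, amber jar in white: each centre within 21, 20, 29 and 23 mm of the tray centre along each side, underside less than 10 mm above the counter, upright within 0.2 rad, at rest (x of red_cap in the frame of tray_yellow between -0.021 and 0.021 m and y of red_cap in the frame of tray_yellow between -0.021 and 0.021 m and z of red_cap in the frame of tray_yellow below 0.01 m and angle between each of red_cap, gold_lid, cork, amber_jar's own z axis and vertical below 0.2 rad and linear speed of each of red_cap, gold_lid, cork, amber_jar below 0.02 m/s and angular speed of each of red_cap, gold_lid, cork, amber_jar below 0.3 rad/s and x of gold_lid in the frame of tray_blue between -0.02 and 0.02 m and y of gold_lid in the frame of tray_blue between -0.02 and 0.02 m and z of gold_lid in the frame of tray_blue below 0.01 m and x of cork in the frame of tray_green between -0.029 and 0.029 m and y of cork in the frame of tray_green between -0.029 and 0.029 m and z of cork in the frame of tray_green below 0.01 m and x of amber_jar in the frame of tray_white between -0.023 and 0.023 m and y of amber_jar in the frame of tray_white between -0.023 and 0.023 m and z of amber_jar in the frame of tray_white below 0.01 m); the robot touches nothing.
It fails at once if the glass jug is shifted by more than 25 mm or tipped (distance of jug from where it was at the start of the episode above 0.025 m or angle between jug's own z axis and vertical above 0.35 rad).
It also fails if it takes over 128 s, if anything falls off the work surface, if the arm or the gripper's body presses on something with over 40 N, if the wrist force passes 120 N, or if a joint passes its speed limit or range.

## Working session

There is one attempt and no reset: what is moved stays moved. The work goes in short steps, Python scripts to look and compute and a tool call to move; the robot and the scene stay as the last step left them, time stands still between calls to the robot, and variables do not carry over. Pictures are saved under pics/ and viewed, at most 14 in all, crops included, and the job is handed in when it is done.

```bash
ls; mkdir -p pics; cat > h.py <<'E'
import numpy as np, cv2
from scipy.spatial.transform import Rotation as R
from cell import readout, cams, workorder, spotter, arm
def T_tool():
    s=readout.observe(); T=np.eye(4); T[:3,:3]=R.from_rotvec(s["ee_rot"]).as_matrix(); T[:3,3]=s["position"]; return T
def shot(n):
    T=T_tool() if n=="wrist" else None
    p=cams.get_image(n)
    p["T"]=T@np.array(p["mount"]) if n=="wrist" else np.array(p["cam_to_world"])
    return p
def K(p): return np.array([[p["fx"],0,p["cx"]],[0,p["fy"],p["cy"]],[0,0,1]])
def find(p,name):
    o=[]
    for d in spotter.boxes_of(p,name):
        c=np.array(d["centre"]); w=p["T"]@np.r_[c,1]
        uv=cv2.projectPoints(c.reshape(1,3),np.zeros(3),np.zeros(3),K(p),np.array(p["distortion"]))[0].ravel()
        o.append((round(d["score"],2),w[:3].round(4),uv.round()))
    return o
def ray(p,uv):
    a=cv2.undistortPoints(np.array([[uv]],float),K(p),np.array(p["distortion"])).ravel()
    d=p["T"][:3,:3]@np.r_[a,1]; return p["T"][:3,3],d/np.linalg.norm(d)
def at_z(p,uv,z):
    o,d=ray(p,uv); return o+d*(z-o[2])/d[2]
def tri(p1,u1,p2,u2):
    (a,d),(b,e)=ray(p1,u1),ray(p2,u2)
    s=np.linalg.lstsq(np.c_[d,-e],b-a,rcond=None)[0]
    x,y=a+s[0]*d,b+s[1]*e; return (x+y)/2,np.linalg.norm(x-y)
def px(p,w):
    c=np.linalg.inv(p["T"])@np.r_[w,1]
    return cv2.projectPoints(c[:3].reshape(1,3),np.zeros(3),np.zeros(3),K(p),np.array(p["distortion"]))[0].ravel()
E
python3 - <<'E'
from h import *
s=readout.observe(); print(s); print(T_tool().round(3), arm.finger_overhang)
for n in("top","side"):
    p=shot(n); cv2.imwrite(f"pics/{n}0.png",p["image"]); print(n,p["T"].round(3).tolist(),p["fx"])
    for o in "red_cap gold_lid cork amber_jar tray_blue tray_yellow tray_green tray_white chute jug".split():
        print(o,[(a,list(b),list(c)) for a,b,c in find(p,o) if a>.2])
E
```

```text
pics
{'clock': 0.0, 'joints': array([-1.39859564,  0.43521667,  0.02499972,  1.57410455, -0.01158727,
        1.13400458, -0.07509773]), 'dq': array([-0.00073505,  0.00249761, -0.00022788, -0.00071856, -0.00043106,
        0.00093365, -0.00081383]), 'joint_efforts': array([ 1.70365252e-04, -6.67864609e+01,  9.84794386e-01, -3.14452565e+01,
       -6.07695244e-02,  4.29816486e-02,  1.53826068e-04]), 'position': array([0.16954894, 0.60113257, 0.29144625]), 'ee_rot': array([-4.30426386e-01, -3.11191393e+00,  2.49364311e-03]), 'force': array([ 0.28611902, -0.3721975 , -0.88247841]), 'ft_torque': array([-0.00523542,  0.01700588,  0.04671915]), 'gripper_force': 0.0, 'width': 1.0002444414145484}
[[-0.962  0.271 -0.     0.17 ]
 [ 0.271  0.962 -0.002  0.601]
 [-0.    -0.002 -1.     0.291]
 [ 0.     0.     0.     1.   ]] 0.0655
top [[-0.002, -0.997, 0.071, 0.388], [-1.0, 0.001, -0.011, 0.031], [0.01, -0.071, -0.997, 1.198], [0.0, 0.0, 0.0, 1.0]] 587.8144403920395
red_cap [(0.79, [np.float64(0.4725), np.float64(-0.29), np.float64(0.0504)], [np.float64(480.0), np.float64(244.0)])]
gold_lid [(0.6
[... 2257 characters left out ...]
)])]
tray_green [(0.93, [np.float64(0.6055), np.float64(0.0955), np.float64(0.0011)], [np.float64(404.0), np.float64(239.0)]), (0.82, [np.float64(0.2883), np.float64(0.1908), np.float64(0.0042)], [np.float64(248.0), np.float64(209.0)]), (0.73, [np.float64(0.2733), np.float64(0.3622), np.float64(0.0023)], [np.float64(248.0), np.float64(162.0)])]
tray_white [(0.59, [np.float64(0.6208), np.float64(-0.0797), np.float64(0.0052)], [np.float64(429.0), np.float64(309.0)])]
chute [(0.89, [np.float64(0.4382), np.float64(-0.299), np.float64(0.0336)], [np.float64(330.0), np.float64(435.0)])]
jug [(0.84, [np.float64(0.445), np.float64(0.2768), np.float64(0.0618)], [np.float64(321.0), np.float64(161.0)])]
```

View pics/top0.png

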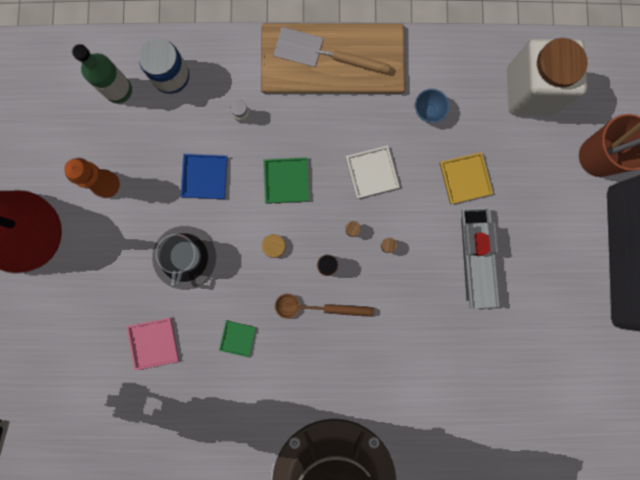

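```bash
python3 - <<'E'
import cv2
a=cv2.imread("pics/side0.png"); cv2.imwrite("pics/side0c.png",cv2.resize(a[240:480,220:520],None,fx=2.5,fy=2.5,interpolation=2))
a=cv2.imread("pics/top0.png"); cv2.imwrite("pics/top0c.png",cv2.resize(a[150:300,320:520],None,fx=4,fy=4,interpolation=2))
E
```

```text
(no output)
```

View pics/top0c.png

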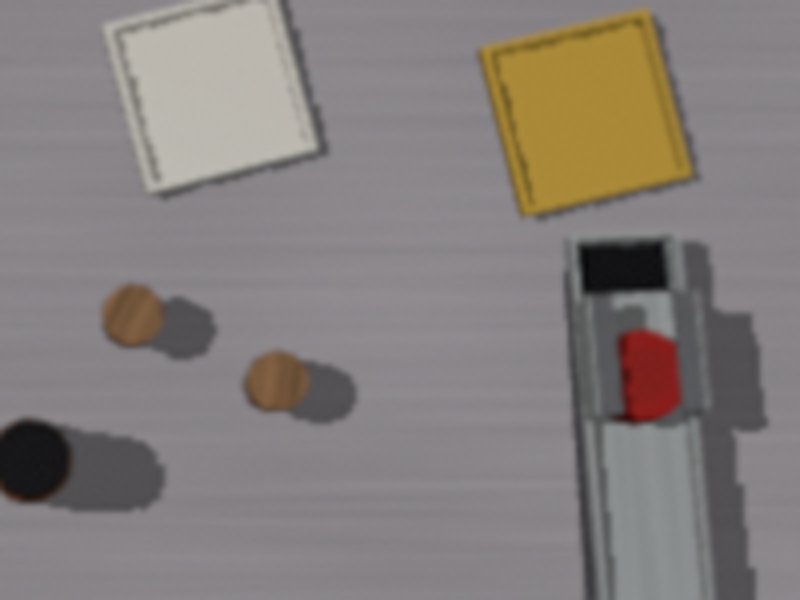

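View pics/side0c.png

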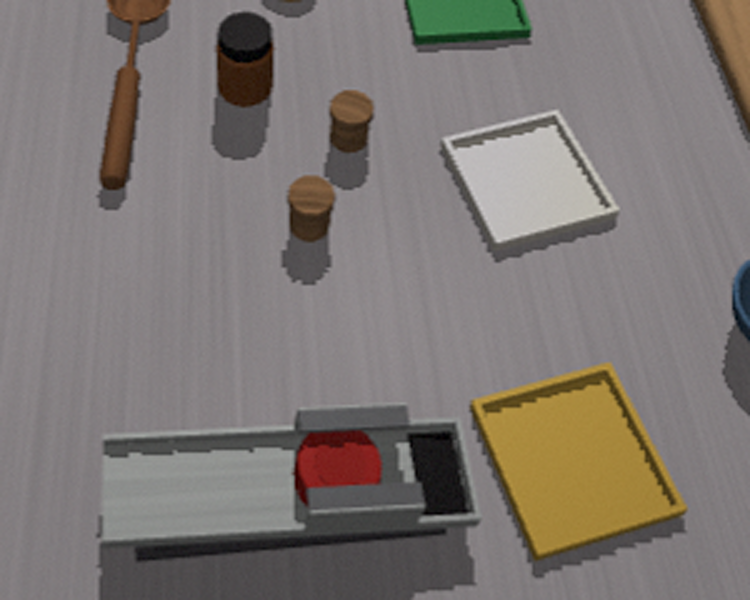

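The top picture shows the following:
- **Corks:** two candidates, at (353,229) and (389,245). The rightmost, (389,245), is the one to take.
- **Green trays:** a large one at (286,180), a small one at (238,338) and a pink one at (153,344). I choose (286,180).
- **Gold lid:** at (273,246). The copper spoon bowl at (288,306) is a distractor.
- **Amber jar:** at (328,265).
- **Red cap:** at (482,244) under the flanges. The black patch at (476,216) is on the chute's low side, towards +X.
- **Jug:** at (180,255).

The crops confirm these choices. I'll turn the tool square to the world axes and move over the row.

Request:
{"op": "move_tool", "data": {"deltas": [[[0,0,0,-0.137,1],[0,0,0,-0.137,1],[-0.02,-0.04,0,0,1],[-0.02,-0.04,0,0,1],[-0.02,-0.04,0,0,1],[-0.02,-0.04,0,0,1],[-0.02,-0.04,0,0,1],[-0.02,-0.04,0,0,1],[-0.02,-0.04,0,0,1],[-0.02,-0.04,0,0,1]]], "squeeze": 10}}

```text
clock: 2.1
position: [0.3299, 0.2798, 0.2925]
ee_rot: [0.001, 3.141, 0.001]
force: [1.3, 0.4, 0.0]
width: 0.998
gripper_force: 0.0
```

Request:
{"op": "move_tool", "data": {"deltas": [[[-0.02,-0.03,0,0,1],[-0.02,-0.03,0,0,1],[-0.02,-0.03,0,0,1],[0,-0.03,0,0,1],[0,-0.03,0,0,1],[0,0,0,0,1],[0,0,0,0,1]]]}}

```text
clock: 2.8
position: [0.3893, 0.1311, 0.2925]
ee_rot: [0.004, 3.141, 0.001]
force: [-0.2, 0.3, -0.0]
width: 0.997
gripper_force: 0.0
```

```bash
python3 - <<'E'
from h import *
p=shot("wrist"); print(np.array(p["mount"]).round(3).tolist(),p["fx"]); print(T_tool().round(4)); cv2.imwrite("pics/w1.png",p["image"])
for o in "red_cap gold_lid cork amber_jar tray_blue tray_yellow tray_green tray_white chute jug".split():
        print(o,[(a,b.tolist(),c.tolist()) for a,b,c in find(p,o) if a>.2])
E
```

```text
[[0.0, -0.964, -0.266, 0.072], [1.0, 0.0, -0.001, 0.001], [0.001, -0.266, 0.964, -0.092], [0.0, 0.0, 0.0, 1.0]] 389.1239541126503
[[-1.000e+00  8.000e-04  6.000e-04  3.893e-01]
 [ 8.000e-04  1.000e+00  7.000e-04  1.319e-01]
 [-6.000e-04  7.000e-04 -1.000e+00  2.925e-01]
 [ 0.000e+00  0.000e+00  0.000e+00  1.000e+00]]
red_cap []
gold_lid [(0.63, [0.4659, 0.1215, 0.0196], [300.0, 282.0])]
cork [(0.62, [0.4593, -0.1067, 0.0159], [81.0, 273.0])]
amber_jar [(0.59, [0.4233, 0.0212, 0.0598], [185.0, 254.0])]
tray_blue [(0.57, [0.5877, 0.2502, 0.0024], [414.0, 374.0])]
tray_yellow [(0.57, [0.4337, 0.3035, 0.0536], [498.0, 262.0])]
tray_green [(0.84, [0.5817, 0.0958, 0.0027], [279.0, 370.0]), (0.73, [0.2865, 0.1955, 0.0043], [379.0, 95.0]), (0.71, [0.2735, 0.3638, 0.0068], [555.0, 84.0]), (0.39, [0.433, 0.3025, 0.0511], [496.0, 260.0])]
tray_white []
chute []
jug [(0.98, [0.4328, 0.3043, 0.0484], [497.0, 259.0]), (0.27, [0.4589, -0.1051, 0.0157], [83.0, 273.0])]
```

View pics/w1.png

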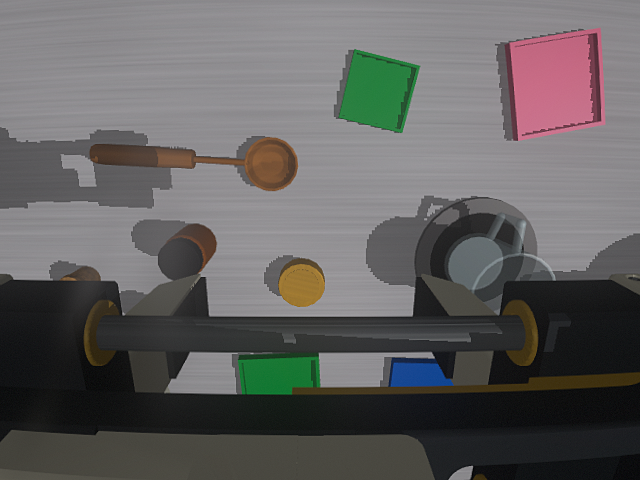

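The wrist picture shows the gold lid at (302,285), the amber jar at (185,252), the real cork's edge at (82,273) and the jug at (487,260). The big green tray is at (279,374) and the copper spoon bowl at (270,163).

Next I'll measure by masks in top, side and wrist.

```bash
cat > m.py <<'E'
from h import *
def blob(p,uv,lo,hi,r=40):
    h=cv2.cvtColor(p["image"],cv2.COLOR_BGR2HSV); m=cv2.inRange(h,np.array(lo),np.array(hi))
    k=np.zeros_like(m); k[max(0,int(uv[1])-r):int(uv[1])+r,max(0,int(uv[0])-r):int(uv[0])+r]=1; m*=k
    c=max(cv2.findContours(m,cv2.RETR_EXTERNAL,cv2.CHAIN_APPROX_NONE)[0],key=cv2.contourArea)
    M=cv2.moments(c); return np.array([M["m10"]/M["m00"],M["m01"]/M["m00"]]),cv2.minAreaRect(c),M["m00"],c
E
python3 - <<'E'
from m import *
t=shot("top"); s=shot("side"); w=shot("wrist")
Y=([12,110,70],[30,255,255]);
for n,p,uv,c,z,r in [("blue",t,(203,176),([105,120,50],[130,255,255]),.007,32),("yellow",t,(466,179),Y,.007,35),("yellow",s,(450,424),Y,.007,60),("green",t,(286,180),([50,100,50],[80,255,255]),.007,32),("green",s,(404,239),([50,100,50],[80,255,255]),.007,40),("white",t,(372,172),([0,0,150],[40,60,255]),.007,32),("white",s,(429,309),([0,0,150],[40,60,255]),.007,50),
 ("gold",t,(273,246),([10,100,60],[30,255,255]),.020,18),("gold",w,(302,285),([10,80,60],[30,255,255]),.020,35),
 ("cork",t,(389,245),([5,60,60],[25,255,255]),.038,13),("cork",s,(343,313),([5,60,60],[25,255,255]),.02,22),
 ("cork2",t,(353,229),([5,60,60],[25,255,255]),.038,13),
 ("jarcap",t,(327,265),([0,0,0],[180,255,45]),.06,14),("jarcap",w,(181,260),([0,0,0],[180,255,45]),.06,26),("jarcap",s,(318,255),([0,0,0],[180,255,50]),.058,14),
 ("red",t,(482,244),([0,150,60],[10,255,255]),.048,25),("patch",t,(476,216),([0,0,0],[180,255,40]),.024,16),("patch",s,(395,430),([0,0,0],[180,255,40]),.024,22)]:
    a,rect,A,ct=blob(p,uv,*c,r)
    corners=[at_z(p,q,z)[:2].round(3).tolist() for q in cv2.boxPoints(rect)] if n in "blue yellow green white patch" else ""
    print(n,{id(t):"top",id(s):"side",id(w):"wr"}[id(p)],a.round(1),A,at_z(p,a,z)[:2].round(4),np.round(rect[1],1),corners)
E
```

```text
blue top [203.7 176. ] 1778.0 [0.6159 0.2632] [43.6 42.8] [[0.575, 0.31], [0.663, 0.306], [0.658, 0.216], [0.569, 0.221]]
yellow top [465.9 177.8] 1821.5 [ 0.6124 -0.2764] [43.7 44.1] [[0.645, -0.222], [0.668, -0.312], [0.58, -0.331], [0.557, -0.242]]
yellow side [449.8 423.8] 4055.5 [ 0.61  -0.279] [74.5 64.3] [[0.554, -0.243], [0.652, -0.206], [0.666, -0.309], [0.577, -0.339]]
green top [286.  180.1] 1750.5 [0.6072 0.0941] [42.9 42.9] [[0.65, 0.14], [0.654, 0.052], [0.565, 0.048], [0.561, 0.136]]
green side [404.4 238.4] 1506.5 [0.6046 0.0908] [35.4 50.6] [[0.559, 0.139], [0.665, 0.145], [0.649, 0.046], [0.551, 0.042]]
white top [371.8 171.3] 1899.5 [ 0.6256 -0.0818] [44.4 45. ] [[0.659, -0.026], [0.683, -0.116], [0.593, -0.138], [0.569, -0.048]]
white side [432.2 312.7] 1734.0 [ 0.6237 -0.0881] [45.9 60.6] [[0.569, -0.048], [0.681, -0.016], [0.678, -0.112], [0.575, -0.139]]
gold top [273.1 245.6] 387.5 [0.4718 0.1189] [21. 22.] 
gold wr [300.9 282.7] 1732.0 [0.4666 0.1222] [47. 46.] 
cork top [388.8 245. ] 163.5 [ 0.4714 -0.1115] [14.1 14.8] 
cork side [344. 318.] 223.0 [ 0.4708 -0.1028] [16. 18.] 
cork2 top [352.7 228.4] 159.0 [ 0.5044 -0.04  ] [14.1 14.1] 
jarcap top [327.4 264.6] 236.5 [0.4319 0.0107] [18. 17.] 
jarcap wr [200.9 281.6] 48.5 [0.4493 0.0333] [ 8. 10.] 
jarcap side [317.5 254.9] 311.0 [0.4299 0.0059] [19. 21.] 
red top [481.7 243.6] 241.0 [ 0.4734 -0.2946] [21.4 13.5] 
patch top [475.2 216.6] 178.0 [ 0.5299 -0.2893] [10.3 19.9] [[0.539, -0.269], [0.542, -0.309], [0.521, -0.31], [0.518, -0.269]]
patch side [394.7 428.5] 496.0 [ 0.5275 -0.2894] [34.7 17.5] [[0.514, -0.268], [0.539, -0.264], [0.54, -0.311], [0.517, -0.314]]
```

Request:
{"op": "move_tool", "data": {"deltas": [[[-0.04,-0.006,0,0,1],[-0.04,-0.006,0,0,1],[0,0,0.04,0,1],[0,0,0.04,0,1],[0,0,0,0,1],[0,0,0,0,1]]]}}

```text
clock: 4.1
position: [0.469, 0.1191, 0.2126]
ee_rot: [-0.002, -3.14, 0.001]
force: [0.9, 0.7, 1.0]
width: 1.0
gripper_force: 0.0
```

```bash
python3 - <<'E'
from m import *
t=shot("top"); s=shot("side"); w=shot("wrist")
G=([10,100,60],[30,255,255]); C=([5,60,60],[25,255,255]);B=([0,0,0],[180,255,50])
print(T_tool()[:3,3]); cv2.imwrite("pics/w2.png",w["image"])
g=px(w,[.47,.12,.02]); print(g)
try: q=blob(w,g,*G,45); print("gold wr",q[0],q[2],at_z(w,q[0],.02)); print("gold",tri(t,(273.1,245.6),w,q[0]))
except Exception as e: print(e)
print("jarcap",tri(t,(327.4,264.6),s,blob(s,(318,255),*B,14)[0]))
print("cork",[ (d[1],tri(t,(388.8,245),s,d[2])) for d in find(s,"cork")], px(s,[.471,-.1115,.038]))
print("yellow",tri(t,(465.9,177.8),s,(449.8,423.8)),"green",tri(t,(286,180.1),s,(404.4,238.4)))
print("white",tri(t,(371.8,171.3),s,(432.2,312.7)), "patch",tri(t,(475.2,216.6),s,(394.7,428.5)))
# chute corners by projecting a guess
o=np.array([.4,-.297])
E
```

```text
[0.47021914 0.11972711 0.21422948]
[309.99533915 226.28422872]
gold wr [312.63466082 224.33434582] 2963.0 [0.46848187 0.12199573 0.02      ]
gold (array([ 0.47364069,  0.12138298, -0.0020981 ]), np.float64(0.001600094658521637))
jarcap (array([0.43110528, 0.01062191, 0.05322192]), np.float64(0.0021396133379940154))
cork [(array([ 0.4662, -0.1187,  0.0386]), (array([ 0.4692391 , -0.11251658,  0.02895663]), np.float64(0.005688666959171742))), (array([ 0.5084, -0.0513,  0.0314]), (array([ 0.48244717, -0.10521201,  0.10047821]), np.float64(0.03109338563450493))), (array([0.6063, 0.0998, 0.0008]), (array([ 0.50147061, -0.09921236,  0.21032282]), np.float64(0.08649370010703192)))] [344.98976718 316.16914986]
yellow (array([ 0.61233726, -0.27732866,  0.00254473]), np.float64(0.0020307560059280336)) green (array([0.6068308 , 0.0944997 , 0.00326442]), np.float64(0.0020173234344119874))
white (array([ 0.62675211, -0.0825861 , -0.00113188]), np.float64(0.0007726790854597201)) patch (array([ 0.52879193, -0.28929498,  0.02348887]), np.float64(0.00233324500373342))
```

View pics/w2.png

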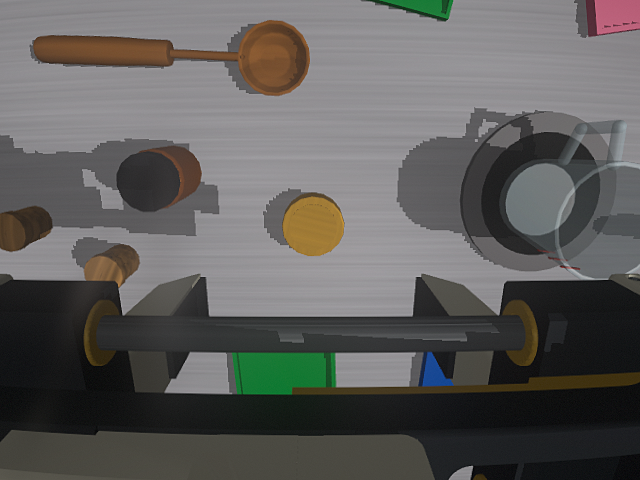

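This wrist view shows the gold lid at (313,224), standing free and centred between the fingers. The jug is well clear on the right at (560,210). Next is to descend and grip.

Request:
{"op": "move_tool", "data": {"deltas": [[[0,0,0.04,0,1],[0,0,0.04,0,1],[0,0,0.03,0,1],[-0.001,0.001,0.02,0,1],[0,0,0.006,0,1],[0,0,0,0,1],[0,0,0,0,0],[0,0,0,0,0],[0,0,0,0,0],[0,0,0,0,0]]], "squeeze": 15}}

```text
clock: 5.3
position: [0.4705, 0.1204, 0.0768]
ee_rot: [0.001, 3.141, 0.001]
force: [-0.3, 0.6, 0.5]
width: 0.702
gripper_force: 0.0
```

Request:
{"op": "move_tool", "data": {"deltas": [[[0,0,0,0,0],[0,0,0,0,0],[0,0,0,0,0]]]}}

```text
clock: 5.6
position: [0.4702, 0.1203, 0.0763]
ee_rot: [0.001, 3.141, 0.0]
force: [-0.9, -0.3, 2.1]
width: 0.517
gripper_force: 15.0
```

Request:
{"op": "move_tool", "data": {"deltas": [[[0,0,-0.035,0,0],[0,0,-0.035,0,0],[0,0,-0.03,0,0],[-0.04,0,0,0,0],[-0.04,0,0,0,0],[-0.04,0.03,0,0,0],[-0.026,0.04,0,0,0],[0,0.04,0,0,0],[0,0.033,0,0,0],[0,0,0,0,0]]]}}

```text
clock: 6.6
position: [0.6147, 0.2703, 0.1752]
ee_rot: [0.011, -3.14, -0.005]
force: [-0.1, -0.0, -1.4]
width: 0.514
gripper_force: 15.0
```

Request:
{"op": "move_tool", "data": {"deltas": [[[0,0,0,0,0],[0,0,0.03,0,0],[0,0,0.03,0,0],[0,0,0.02,0,0],[0,0,0,0,0]]]}}

```text
clock: 7.1
position: [0.6147, 0.2605, 0.0933]
ee_rot: [-0.005, -3.137, 0.005]
force: [-0.1, -0.3, -1.6]
width: 0.513
gripper_force: 15.0
```

```bash
python3 - <<'E'
from m import *
t=shot("top"); print(T_tool()[:3,3]); cv2.imwrite("pics/t2.png",cv2.resize(t["image"][120:280,120:320],None,fx=4,fy=4))
E
```

```text
[0.61581049 0.2611255  0.09527236]
```

View pics/t2.png

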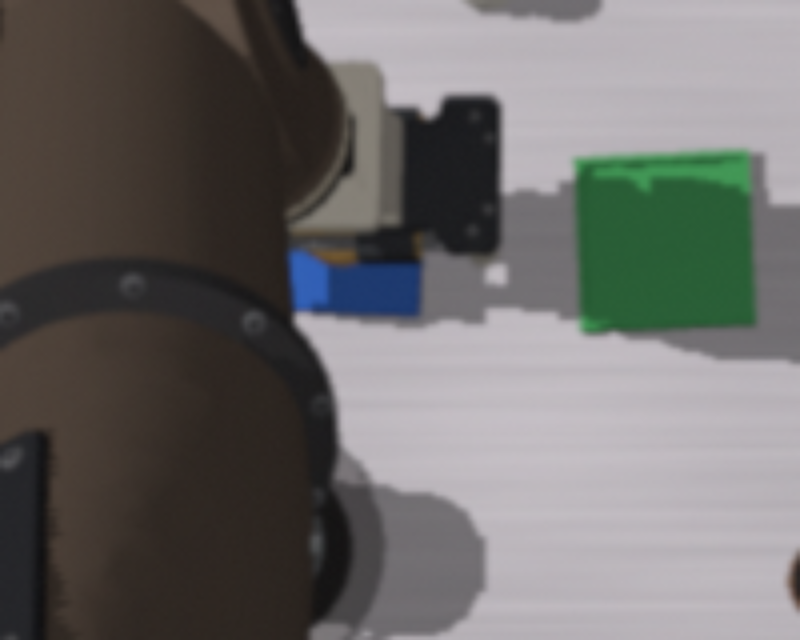

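The top crop shows the gripper over the blue tray at crop (355,285), but the arm hides most of it. The pose says x 0.616, y 0.261, which matches the tray. Next I'll lower and release.

Request:
{"op": "move_tool", "data": {"deltas": [[[0,0.001,0.01,0,0],[0,0,0.004,0,0],[0,0,0,0,0],[0,0,0,0,0],[0,0,0,0,0.65],[0,0,0,0,0.65],[0,0,0,0,0.65],[0,0,0,0,0.65]]]}}

```text
clock: 7.95
position: [0.6164, 0.2642, 0.0824]
ee_rot: [0.001, 3.141, 0.0]
force: [-1.4, 1.0, 0.4]
width: 0.65
gripper_force: 0.0
```

Request:
{"op": "move_tool", "data": {"deltas": [[[0,0,-0.04,0,0.65],[0,0,-0.04,0,0.65],[0,0,-0.03,0,0.65],[0,0,0,0,1],[0,0,0,0,1]]]}}

```text
clock: 8.45
position: [0.6165, 0.2643, 0.1929]
ee_rot: [0.001, 3.14, 0.001]
force: [-0.4, -0.2, -0.6]
width: 0.774
gripper_force: 0.0
```

```bash
python3 - <<'E'
from m import *
w=shot("wrist"); print(T_tool()[:3,3]); cv2.imwrite("pics/w3.png",w["image"])
print(find(w,"gold_lid"),find(w,"tray_blue"), px(w,[.616,.263,.024]))
E
```

```text
[0.61589126 0.26411216 0.19170685]
[(0.9, array([0.6146, 0.2624, 0.0259]), array([307., 234.]))] [(0.69, array([ 0.6017,  0.266 , -0.0014]), array([312., 207.]))] [307.54896391 234.8666802 ]
```

Gold lid set: the network puts its top at (0.615,0.262,0.026), which is centred in the blue tray. The amber jar comes next.

Request:
{"op": "move_tool", "data": {"deltas": [[[0,-0.04,0,0,1],[0,-0.04,0,0,1],[0,-0.04,0,0,1],[0.035,-0.04,0,0,1],[0.04,-0.04,0,0,1],[0.04,-0.03,0,0,1],[0.04,-0.023,0,0,1],[0.03,0,0,0,1],[0,0,0,0,1],[0,0,0,0,1]]]}}

```text
clock: 9.6
position: [0.4377, 0.0185, 0.192]
ee_rot: [-0.001, -3.141, -0.0]
force: [0.5, 0.5, 0.1]
width: 0.998
gripper_force: 0.0
```

```bash
python3 - <<'E'
from m import *
w=shot("wrist"); print(T_tool()[:3,3]); cv2.imwrite("pics/w4.png",w["image"])
print(find(w,"amber_jar"),find(w,"cork"),find(w,"gold_lid"),find(w,"tray_white"), px(w,[.431,.011,.06]))
q=blob(w,px(w,[.431,.011,.06]),[0,0,0],[180,255,50],40);print(q[0],q[2],at_z(w,q[0],.06),tri(w,q[0],shot("top"),(327.4,264.6)))
E
```

```text
[0.43858859 0.01870359 0.19208217]
[(0.56, array([0.4287, 0.0169, 0.0566]), array([307., 236.]))] [(0.96, array([ 0.4885, -0.0324,  0.0184]), array([241., 300.])), (0.55, array([ 0.4646, -0.105 ,  0.0369]), array([131., 279.]))] [] [(0.73, array([ 0.5739, -0.0611,  0.0018]), array([217., 383.]))] [296.93942382 241.63252722]
[301.50919782 238.44888601] 3089.5 [0.42901935 0.01374917 0.06      ] (array([0.43242166, 0.01199753, 0.04788222]), np.float64(0.0029059206372148813))
```

View pics/w4.png

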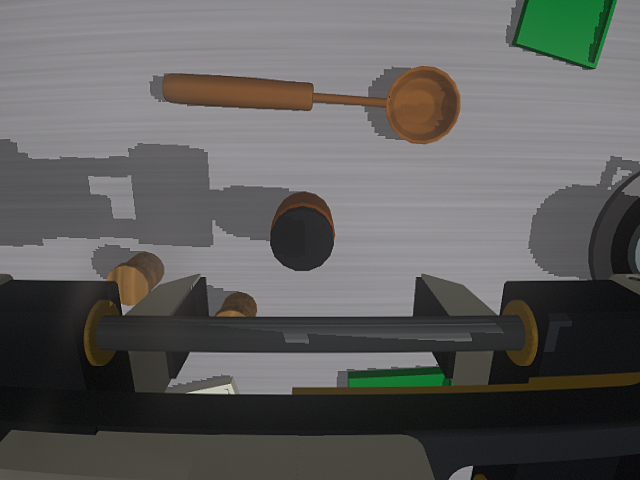

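The jar's black cap is at (302,238), giving (0.430,0.0125). The fingers clear both corks at (135,278) and (238,305), so I can grip it.

Request:
{"op": "move_tool", "data": {"deltas": [[[0.0085,-0.006,0,0,1],[0,0,0.04,0,1],[0,0,0.04,0,1],[0,0,0.02,0,1],[0,0,0.0045,0,1],[0,0,0,0,0],[0,0,0,0,0],[0,0,0,0,0],[0,0,0,0,0],[0,0,0,0,0]]], "squeeze": 20}}

```text
clock: 10.9
position: [0.4297, 0.0125, 0.0883]
ee_rot: [0.001, 3.14, 0.001]
force: [-0.1, 0.3, -0.8]
width: 0.616
gripper_force: 0.0
```

Request:
{"op": "move_tool", "data": {"deltas": [[[0,0,0,0,0],[0,0,0,0,0],[0,0,0,0,0],[0,0,0,0,0]]]}}

```text
clock: 11.3
position: [0.4294, 0.0124, 0.0879]
ee_rot: [0.001, 3.141, 0.0]
force: [-1.2, 0.9, 5.4]
width: 0.453
gripper_force: 20.0
```

Request:
{"op": "move_tool", "data": {"deltas": [[[0,0,-0.035,0,0],[0,0,-0.035,0,0],[0,0,-0.03,0,0],[-0.04,-0.019,0,0,0],[-0.04,-0.019,0,0,0],[-0.04,-0.019,0,0,0],[-0.04,-0.019,0,0,0],[-0.036,-0.019,0,0,0],[0,0,0,0,0],[0,0,0,0,0]]]}}

```text
clock: 12.3
position: [0.6251, -0.0835, 0.1866]
ee_rot: [-0.003, -3.14, 0.001]
force: [-1.0, 0.0, -0.5]
width: 0.453
gripper_force: 20.0
```

Request:
{"op": "move_tool", "data": {"deltas": [[[0,0,0.04,0,0],[0,0,0.03,0,0],[0,0,0.018,0,0],[0,0,0,0,0],[0,0,0,0,0],[0,0,0,0,0]]]}}

```text
clock: 12.9
position: [0.6257, -0.0827, 0.1012]
ee_rot: [0.001, 3.14, 0.0]
force: [0.2, 0.0, -1.3]
width: 0.449
gripper_force: 20.0
```

Request:
{"op": "move_tool", "data": {"deltas": [[[0,0,0.006,0,0],[0,0,0.0025,0,0],[0,0,0,0,0],[0,0,0,0,0],[0,0,0,0,0.75],[0,0,0,0,0.75],[0,0,0,0,0.75],[0,0,0,0,0.75],[0,0,0,0,0.75]]]}}

```text
clock: 13.8
position: [0.6252, -0.0828, 0.0912]
ee_rot: [-0.001, -3.142, -0.0]
force: [0.5, 0.7, -0.4]
width: 0.746
gripper_force: 0.0
```

Request:
{"op": "move_tool", "data": {"deltas": [[[0,0,-0.04,0,0.75],[0,0,-0.04,0,0.75],[0,0,-0.03,0,0.75],[0,0,0,0,1],[0,0,0,0,1]]]}}

```text
clock: 14.3
position: [0.6255, -0.0827, 0.2018]
ee_rot: [0.001, 3.14, 0.0]
force: [-1.1, -0.2, -0.0]
width: 0.877
gripper_force: 0.0
```

```bash
python3 - <<'E'
from m import *
w=shot("wrist"); t=shot("top"); print(T_tool()[:3,3])
for p in(w,t): print(find(p,"amber_jar"),find(p,"tray_white"), find(p,"cork"))
E
```

```text
[ 0.62453674 -0.08258832  0.20005062]
[(0.83, array([ 0.6216, -0.0825,  0.0601]), array([310., 241.]))] [(0.83, array([ 0.6093, -0.0714, -0.0018]), array([324., 203.]))] [(0.65, array([ 0.5056, -0.0371,  0.0382]), array([384.,  49.])), (0.57, array([ 0.4826, -0.1069,  0.033 ]), array([270.,  11.]))]
[] [(0.63, array([ 0.4362, -0.293 ,  0.0332]), array([479., 263.]))] [(0.41, array([ 0.4722, -0.2929,  0.0496]), array([481., 244.])), (0.19, array([ 0.6098, -0.2787,  0.0065]), array([467., 179.]))]
```

The jar is centred in the white tray and upright, with its top at z 0.060. Now the cork.

Request:
{"op": "move_tool", "data": {"deltas": [[[0.04,-0.01,0,0,0.8],[0.04,-0.01,0,0,0.8],[0.04,-0.01,0,0,0.8],[0.033,0,0,0,0.8],[0,0,0,0,0.8],[0,0,0,0,0.8]]]}}

```text
clock: 15.3
position: [0.4723, -0.1127, 0.2015]
ee_rot: [0.002, 3.141, 0.001]
force: [-0.0, -0.1, 0.5]
width: 0.799
gripper_force: 0.0
```

```bash
python3 - <<'E'
from m import *
w=shot("wrist"); print(T_tool()[:3,3]); cv2.imwrite("pics/w5.png",w["image"])
u=px(w,[.471,-.112,.038]); print(find(w,"cork"),u)
q=blob(w,u,[5,60,60],[25,255,255],35);print(q[0],q[2],at_z(w,q[0],.03))
E
```

```text
[ 0.47315854 -0.11258377  0.2015317 ]
[(0.89, array([ 0.4943, -0.0407,  0.0367]), array([412., 267.])), (0.63, array([ 0.4718, -0.1104,  0.034 ]), array([313., 236.]))] [310.55420436 235.96856113]
[313.69277418 230.50591017] 1621.5 [ 0.4692606  -0.10980611  0.03      ]
```

View pics/w5.png

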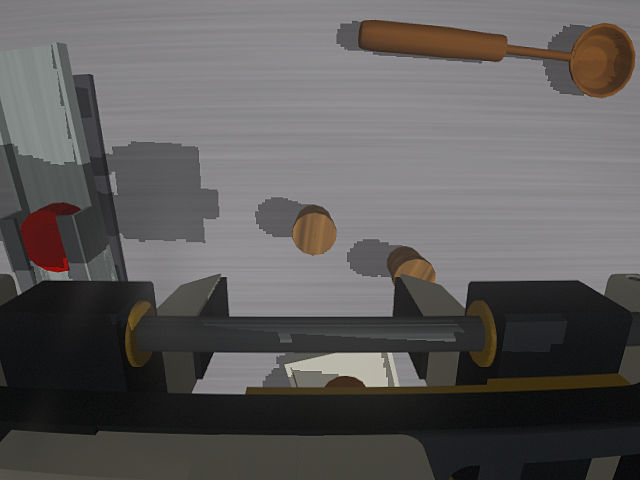

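The cork at (314,231) is the right-hand one of the two, and lies at (0.4705,-0.111). Grip it with a narrower opening.

Request:
{"op": "move_tool", "data": {"deltas": [[[0.002,0.0015,0,0,0.6],[0,0,0.04,0,0.6],[0,0,0.04,0,0.6],[0,0,0.03,0,0.6],[0,0,0.013,0,0.6],[0,0,0,0,0.6],[0,0,0,0,0],[0,0,0,0,0],[0,0,0,0,0],[0,0,0,0,0]]], "squeeze": 15}}

```text
clock: 16.4
position: [0.4708, -0.1111, 0.079]
ee_rot: [0.001, 3.14, 0.0]
force: [-0.0, 0.5, 2.2]
width: 0.327
gripper_force: 15.0
```

Request:
{"op": "move_tool", "data": {"deltas": [[[0,0,0,0,0],[0,0,0,0,0],[0,0,0,0,0]]]}}

```text
clock: 16.7
position: [0.4709, -0.1111, 0.0789]
ee_rot: [0.001, 3.14, 0.0]
force: [0.1, 1.9, 7.5]
width: 0.324
gripper_force: 15.0
```

Request:
{"op": "move_tool", "data": {"deltas": [[[0,0,-0.035,0,0],[0,0,-0.035,0,0],[0,0,-0.03,0,0],[-0.027,0.041,0,0,0],[-0.027,0.041,0,0,0],[-0.027,0.041,0,0,0],[-0.027,0.041,0,0,0],[-0.027,0.041,0,0,0],[0,0,0,0,0],[0,0,0,0,0]]]}}

```text
clock: 17.7
position: [0.6053, 0.0949, 0.1777]
ee_rot: [0.003, -3.141, 0.001]
force: [-0.3, -0.5, -0.5]
width: 0.32
gripper_force: 15.0
```

Request:
{"op": "move_tool", "data": {"deltas": [[[0,0,0.04,0,0],[0,0,0.03,0,0],[0,0,0.018,0,0],[0,0,0,0,0],[0,0,0,0,0],[0,0,0,0,0]]]}}

```text
clock: 18.3
position: [0.606, 0.093, 0.0917]
ee_rot: [0.003, 3.14, 0.0]
force: [0.8, 0.4, -0.4]
width: 0.325
gripper_force: 15.0
```

Request:
{"op": "move_tool", "data": {"deltas": [[[0,0,0.006,0,0],[0,0,0.003,0,0],[0,0,0,0,0],[0,0,0,0,0],[0,0,0,0,0.55],[0,0,0,0,0.55],[0,0,0,0,0.55],[0,0,0,0,0.55],[0,0,0,0,0.55]]]}}

```text
clock: 19.2
position: [0.6053, 0.0936, 0.0811]
ee_rot: [-0.001, -3.141, 0.0]
force: [-0.1, -0.0, -0.2]
width: 0.547
gripper_force: 0.0
```

Request:
{"op": "move_tool", "data": {"deltas": [[[0,0,-0.04,0,0.55],[0,0,-0.04,0,0.55],[0,0,-0.03,0,0.55],[0,0,0,0,0],[0,0,0,0,0]]]}}

```text
clock: 19.7
position: [0.6056, 0.0938, 0.1917]
ee_rot: [0.001, 3.14, 0.001]
force: [-1.0, 0.0, -0.2]
width: 0.425
gripper_force: 0.0
```

```bash
python3 - <<'E'
from m import *
w=shot("wrist"); s=shot("side"); print(T_tool()[:3,3])
for p in(w,s): print(find(p,"cork"),find(p,"tray_green"))
cv2.imwrite("pics/s2.png",s["image"])
E
```

```text
[0.60467298 0.09367915 0.19014365]
[(0.72, array([ 0.5014, -0.0321,  0.0376]), array([102.,  77.])), (0.6, array([0.6022, 0.0941, 0.0384]), array([310., 237.]))] [(0.8, array([0.5978, 0.1026, 0.0049]), array([321., 219.]))]
[(0.85, array([ 0.5042, -0.0511,  0.0343]), array([362., 288.])), (0.73, array([0.6002, 0.0895, 0.001 ]), array([402., 241.])), (0.64, array([0.6009, 0.0839, 0.0381]), array([405., 230.]))] [(0.86, array([0.2848, 0.1897, 0.0026]), array([247., 210.])), (0.67, array([2.701e-01, 3.596e-01, 3.000e-04]), array([246., 163.])), (0.66, array([0.6103, 0.2502, 0.021 ]), array([396., 182.])), (0.6, array([0.598 , 0.085 , 0.0012]), array([401., 243.]))]
```

The cork stands centred in the green tray, with its top at z 0.038. Next I'll go to the chute, turn so the closing line runs along it, and measure it.

Request:
{"op": "move_tool", "data": {"deltas": [[[0.02,-0.04,-0.01,0,0],[0.02,-0.04,-0.01,0,0],[0.02,-0.04,-0.01,0,0],[0.02,-0.04,-0.01,0,0],[0.02,-0.04,-0.01,0,0],[0.02,-0.04,0,0,0],[0.02,-0.04,0,0,0],[0.02,-0.04,0,0,0],[0,-0.02,0,0,0],[0,0,0,0,0]]], "squeeze": 10}}

```text
clock: 21.0
position: [0.4439, -0.2496, 0.2412]
ee_rot: [-0.01, -3.141, 0.002]
force: [-0.3, -0.1, -0.2]
width: 0.005
gripper_force: 0.0
```

Request:
{"op": "move_tool", "data": {"deltas": [[[0,0,0,0.15,0],[0,0,0,0.15,0],[0,0,0,0.15,0],[0,0,0,0.15,0],[0,0,0,0.15,0],[0,0,0,0.15,0],[0,0,0,0.15,0],[0,0,0,0.15,0],[0,0,0,0.15,0],[0,0,0,0.15,0]]]}}

```text
clock: 22.0
position: [0.4455, -0.2448, 0.2408]
ee_rot: [-2.147, -2.292, -0.0]
force: [-0.2, 0.0, -0.2]
width: 0.004
gripper_force: 0.0
```

```bash
python3 - <<'E'
from m import *
w=shot("wrist"); print(T_tool().round(4),readout.observe()["joints"].round(2)); cv2.imwrite("pics/w6.png",w["image"]); print(find(w,"chute"),find(w,"red_cap"))
E
```

```text
[[-5.650e-02  9.984e-01 -8.000e-04  4.456e-01]
 [ 9.984e-01  5.650e-02  8.000e-04 -2.447e-01]
 [ 8.000e-04 -8.000e-04 -1.000e+00  2.406e-01]
 [ 0.000e+00  0.000e+00  0.000e+00  1.000e+00]] [-0.22  0.37  0.82  1.97 -0.33  0.94  0.82]
[] [(0.94, array([ 0.4726, -0.2797,  0.0461]), array([343., 272.]))]
```

View pics/w6.png

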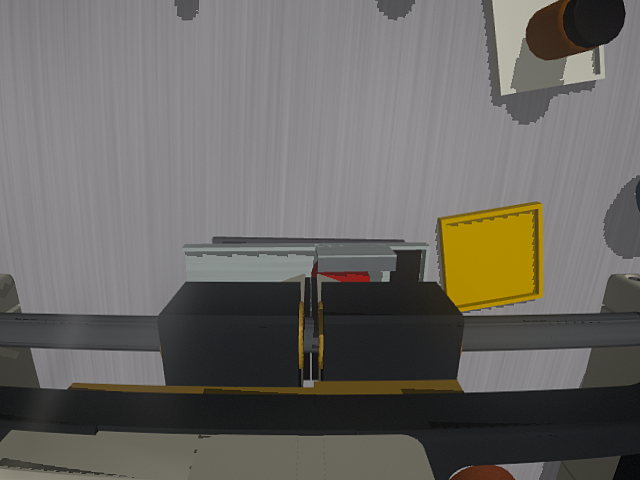

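The gripper hides the chute in this view: red cap at (343,275), flange at (357,258). I'll back off sideways for a clear look.

Request:
{"op": "move_tool", "data": {"deltas": [[[0.04,0,0,0,0],[0.04,0.01,0,0,0],[0.03,0.01,0,0,0],[0,0,0,0,0],[0,0,0,0,0]]]}}

```text
clock: 22.65
position: [0.4576, -0.1342, 0.2412]
ee_rot: [-2.136, -2.304, -0.0]
force: [-0.4, -1.1, 0.2]
width: 0.005
gripper_force: 0.0
```

```bash
python3 - <<'E'
from m import *
import pickle
w=shot("wrist"); t=shot("top"); s=shot("side"); pickle.dump((w,t,s),open("v.pkl","wb"))
print(T_tool().round(4)); cv2.imwrite("pics/w7.png",cv2.resize(w["image"][110:350,140:460],None,fx=2.5,fy=2.5,interpolation=2))
for p in (w,t,s): print(find(p,"chute"),find(p,"red_cap"))
E
```

```text
[[-6.970e-02  9.976e-01  1.000e-04  4.571e-01]
 [ 9.976e-01  6.970e-02 -4.000e-04 -1.361e-01]
 [-4.000e-04  1.000e-04 -1.000e+00  2.413e-01]
 [ 0.000e+00  0.000e+00  0.000e+00  1.000e+00]]
[(0.62, array([ 0.4663, -0.2667,  0.0582]), array([309., 385.]))] []
[] []
[(0.74, array([ 0.4382, -0.2998,  0.0316]), array([330., 436.])), (0.26, array([0.6132, 0.2494, 0.0236]), array([398., 181.]))] []
```

View pics/w7.png

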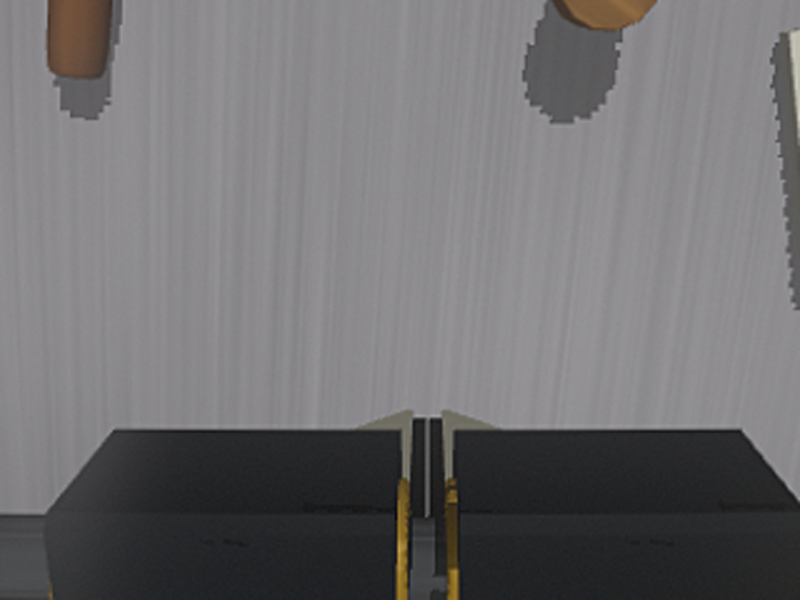

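This picture shows only counter and closed fingers, because the camera looks towards tool −x's far side. The chute needs the tool on the −Y side instead.

Request:
{"op": "move_tool", "data": {"deltas": [[[-0.04,0,0,0,0],[-0.04,0,0,0,0],[-0.04,0,0,0,0],[-0.04,0,0,0,0],[-0.04,0,0,0,0],[-0.015,0,0,0,0],[0,0,0,0,0],[0,0,0,0,0]]]}}

```text
clock: 23.9
position: [0.4721, -0.3492, 0.2408]
ee_rot: [-2.142, -2.296, -0.0]
force: [-0.8, -0.1, -1.0]
width: 0.004
gripper_force: 0.0
```

```bash
python3 - <<'E'
from m import *
import pickle
w=shot("wrist"); pickle.dump(w,open("v.pkl","wb"))
print(T_tool().round(4)); print(find(w,"chute"),find(w,"red_cap"))
a=w["image"][70:310,130:450]; cv2.imwrite("pics/w8.png",cv2.resize(a,None,fx=2.5,fy=2.5,interpolation=2)); print(px(w,[.53,-.289,.024]),px(w,[.33,-.3,.04]))
E
```

```text
[[-7.050e-02  9.975e-01 -5.000e-04  4.724e-01]
 [ 9.975e-01  7.050e-02  1.100e-03 -3.485e-01]
 [ 1.100e-03 -4.000e-04 -1.000e+00  2.409e-01]
 [ 0.000e+00  0.000e+00  0.000e+00  1.000e+00]]
[(0.65, array([ 0.4345, -0.2895,  0.0352]), array([267., 143.]))] [(0.94, array([ 0.4708, -0.289 ,  0.0474]), array([315., 146.]))]
[390.52251746 150.46426789] [126.74277946 148.85921163]
```

View pics/w8.png

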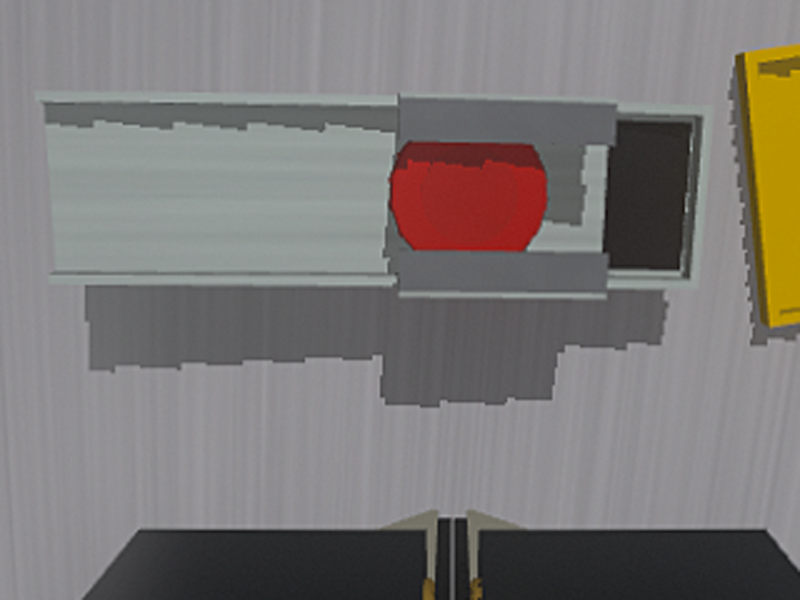

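The crop shows:
- **Chute:** outer corners at (38,93), (50,283), (712,106) and (695,286).
- **Flanges:** x 398–617.
- **Red cap:** x 390–547.
- **Black patch:** around (648,195).

I'll fit the chute pose to these points.

```bash
python3 - <<'E'
from m import *
import pickle
from scipy.optimize import least_squares
w=pickle.load(open("v.pkl","rb"))
f=lambda x:.030+.079*x
P=[((712,106),(-.115,-.028,8)),((695,286),(-.115,.028,8)),((38,93),(.085,-.028,8)),((50,283),(.085,.028,8)),((398,95),(-.018,-.028,30)),((617,104),(-.078,-.028,30)),((398,297),(-.018,.028,30)),((607,297),(-.078,.028,30))]
def wp(v,q,h): c,s=np.cos(v[2]),np.sin(v[2]); x,y=q; return np.array([v[0]+c*x-s*y,v[1]+s*x+c*y,h])
tgt=lambda uv:np.array(uv)/2.5+[130,70]
r=least_squares(lambda v:np.concatenate([px(w,wp(v,q[:2],f(q[0])+q[2]/1000))-tgt(u) for u,q in P]),[.42,-.295,np.pi+.07])
v=r.x; print(v,v[2]-np.pi,r.fun.reshape(-1,2).round(1).tolist())
def inv(p): d=p[:2]-v[:2]; c,s=np.cos(v[2]),np.sin(v[2]); return np.array([c*d[0]+s*d[1],-s*d[0]+c*d[1]])
for n,u in(("cap hi",(391,195)),("cap lo",(547,190)),("patch lo",(690,195)),("patch hi",(607,190))):
    print(n,inv(at_z(w,tgt(u),.0475 if "cap" in n else .023)).round(4))
print("patch from top/side",inv(np.array([.5288,-.2893])))
for x in(-.09,-.012,.03,.035): print(x,wp(v,(x,0),f(x)).round(4))
print(R.from_rotvec(readout.observe()["ee_rot"]).as_matrix()[:,1], -np.cos(v[2]),-np.sin(v[2]))
E
```

```text
[ 0.43341564 -0.29267462  3.19036232] 0.04876966355919299 [[3.7, 0.1], [4.5, 1.9], [0.2, -0.5], [1.1, 0.9], [-1.9, -1.1], [-1.8, -2.2], [-2.4, 0.4], [-2.4, 1.2]]
cap hi [-0.0169 -0.0001]
cap lo [-0.0616 -0.0025]
patch lo [-0.1089 -0.0012]
patch hi [-0.0827 -0.002 ]
patch from top/side [-0.09543546  0.00127941]
-0.09 [ 0.5233 -0.2883  0.0229]
-0.012 [ 0.4454 -0.2921  0.0291]
0.03 [ 0.4035 -0.2941  0.0324]
0.035 [ 0.3985 -0.2944  0.0328]
[9.97434912e-01 7.15792570e-02 8.14817526e-05] 0.998810995654787 0.04875033291263677
```

Request:
{"op": "move_tool", "data": {"deltas": [[[0,0,0,0.016,0],[0.029,0.025,0,0,0],[0.029,0.025,0,0,0],[0,0,0,0,0],[0,0,0,0,0],[0,0,0.03,0,0],[0,0,0.03,0,0],[0,0,0.03,0,0],[0,0,0,0,0],[0,0,0,0,0]]]}}

```text
clock: 25.05
position: [0.5185, -0.2898, 0.1518]
ee_rot: [-2.162, -2.279, 0.001]
force: [0.0, -0.3, -0.3]
width: 0.006
gripper_force: 0.0
```

```bash
python3 - <<'E'
from m import *
T=T_tool(); print(T.round(4)); d=T[:3,:3].T@(np.array([.5193,-.2877,.0965])-T[:3,3]); print("to go",d)
s=shot("side"); cv2.imwrite("pics/s3.png",cv2.resize(s["image"][300:480,230:470],None,fx=3,fy=3,interpolation=2))
E
```

```text
[[-5.230e-02  9.986e-01 -7.000e-04  5.185e-01]
 [ 9.986e-01  5.230e-02 -4.000e-04 -2.898e-01]
 [-3.000e-04 -7.000e-04 -1.000e+00  1.518e-01]
 [ 0.000e+00  0.000e+00  0.000e+00  1.000e+00]]
to go [0.00209951 0.00093431 0.0553149 ]
```

View pics/s3.png

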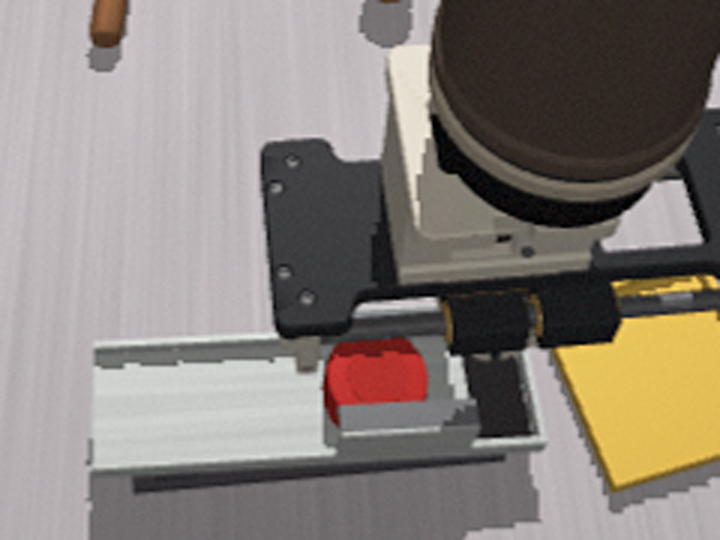

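The side crop shows the shut fingertips at about (488,358), over the black patch at (500,395) and on the low side of the red cap at (378,370). So I can descend.

Request:
{"op": "move_tool", "data": {"deltas": [[[0.002,0.001,0.025,0,0],[0,0,0.02,0,0],[0,0,0.01,0,0],[0,0,0,0,0],[0,0,0,0,0]]]}}

```text
clock: 25.6
position: [0.5206, -0.2875, 0.0975]
ee_rot: [2.16, 2.279, 0.001]
force: [-0.9, 0.9, -0.6]
width: 0.005
gripper_force: 0.0
```

Request:
{"op": "move_tool", "data": {"deltas": [[[0,-0.005,-0.0004,0,0],[0,-0.005,-0.0004,0,0],[0,-0.005,-0.0004,0,0],[0,-0.005,-0.0004,0,0],[0,0,0,0,0]]]}}

```text
clock: 26.1
position: [0.4992, -0.2881, 0.0981]
ee_rot: [-2.162, -2.279, 0.0]
force: [-0.4, 0.9, -0.5]
width: 0.004
gripper_force: 0.0
```

```bash
python3 - <<'E'
from m import *
T=T_tool(); print(T[:3,3].round(4)); 
for n in("top","side"): print(find(shot(n),"red_cap"))
E
```

```text
[ 0.4992 -0.2881  0.0981]
[(0.27, array([ 0.621 , -0.0799,  0.0625]), array([373., 168.]))]
[(0.66, array([ 0.4508, -0.3036,  0.049 ]), array([340., 434.]))]
```

Request:
{"op": "move_tool", "data": {"deltas": [[[0,-0.005,-0.0004,0,0],[0,-0.005,-0.0004,0,0],[0,-0.005,-0.0004,0,0],[0,-0.005,-0.0004,0,0],[0,-0.005,-0.0004,0,0],[0,-0.005,-0.0004,0,0],[0,-0.005,-0.0004,0,0],[0,-0.005,-0.0004,0,0],[0,-0.005,-0.0004,0,0],[0,-0.005,-0.0004,0,0]]]}}

```text
clock: 27.3
position: [0.4499, -0.2905, 0.1019]
ee_rot: [2.16, 2.281, 0.0]
force: [0.6, 1.2, 0.2]
width: 0.001
gripper_force: 0.6
```

Request:
{"op": "move_tool", "data": {"deltas": [[[0,0,0,0,0],[0,0,0,0,0],[0,0,0,0,0]]]}}

```text
clock: 27.6
position: [0.4502, -0.2907, 0.1018]
ee_rot: [2.161, 2.281, -0.0]
force: [-0.2, -1.3, -0.6]
width: 0.004
gripper_force: 0.0
```

```bash
python3 - <<'E'
from m import *
T=T_tool(); print(T[:3,3].round(4)); s=shot("side")
print(find(s,"red_cap"));q=blob(s,(330,430),[0,150,60],[10,255,255],60);print(q[0],q[2],at_z(s,q[0],.048))
E
```

```text
[ 0.4502 -0.2907  0.1018]
[]
[306.27908805 441.19221698] 424.0 [ 0.40618563 -0.31101072  0.048     ]
```

Request:
{"op": "move_tool", "data": {"deltas": [[[0,0.003,-0.02,0,0],[0,0,-0.03,0,0],[0,0,-0.03,0,0],[0,-0.025,-0.02,0,0.7],[0,-0.021,0,0,0.7],[0,0,0,0,0.7],[0,0,0,0,0.7]]]}}

```text
clock: 28.4
position: [0.4074, -0.2928, 0.2019]
ee_rot: [2.161, 2.28, 0.001]
force: [0.8, -0.0, 0.4]
width: 0.304
gripper_force: 0.0
```

```bash
python3 - <<'E'
from m import *
w=shot("wrist"); T=T_tool(); print(T.round(4)); t=shot("top")
for p in(w,t): print(find(p,"red_cap"))
u=px(w,[.407,-.292,.054]);q=blob(w,u,[0,150,50],[10,255,255],60);print(u,q[0],q[2],np.array(q[1]
[1]),at_z(w,q[0],.052))
cv2.imwrite("pics/w9.png",w["image"])
E
```

```text
[[-5.440e-02  9.985e-01  4.000e-04  4.079e-01]
 [ 9.985e-01  5.440e-02  1.000e-04 -2.927e-01]
 [ 1.000e-04  4.000e-04 -1.000e+00  2.018e-01]
 [ 0.000e+00  0.000e+00  0.000e+00  1.000e+00]]
[(0.68, array([ 0.4047, -0.2934,  0.0505]), array([307., 244.]))]
[(0.61, array([ 0.4112, -0.2913,  0.0522]), array([481., 275.]))]
[310.33264746 243.5247267 ] [312.79235336 244.57677654] 3762.0 [71.37529755 68.96034241] [ 0.40866149 -0.29322336  0.052     ]
```

View pics/w9.png

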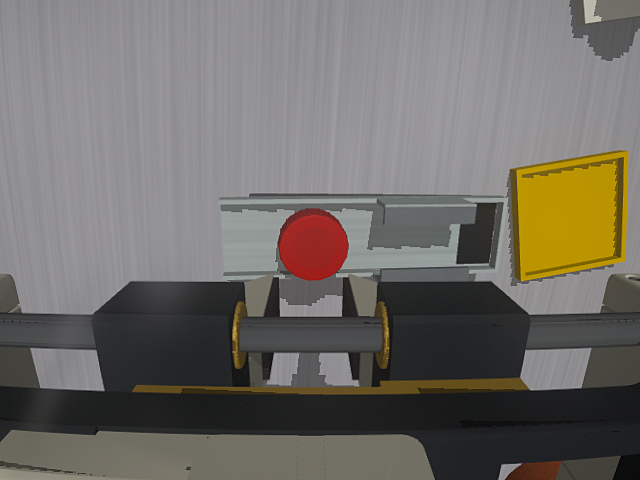

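The red cap is clear of the flanges, at (313,245) with the flange edge at x=377. It lies at (0.4085,-0.293), about chute x +25 mm, so I can grip it.

Request:
{"op": "move_tool", "data": {"deltas": [[[0,0,0,0,0.7],[0,0,0,0,0.7],[0,0,0,0,0.7],[0,0,0.04,0,0.7],[0,0,0.035,0,0.7],[0,0,0.015,0,0.7],[0,0,0.005,0,0.7],[0,0,0,0,0],[0,0,0,0,0],[0,0,0,0,0]]], "squeeze": 12}}

```text
clock: 29.6
position: [0.4079, -0.2933, 0.1078]
ee_rot: [2.159, 2.279, 0.001]
force: [0.0, -1.0, 1.7]
width: 0.493
gripper_force: 12.0
```

Request:
{"op": "move_tool", "data": {"deltas": [[[0,0,0,0,0],[0,0,0,0,0],[0,0,0,0,0],[0,0,-0.03,0,0],[0,0,-0.03,0,0],[0,0,-0.03,0,0],[0,0,0,0,0]]]}}

```text
clock: 30.3
position: [0.4086, -0.2942, 0.2002]
ee_rot: [2.157, 2.277, 0.003]
force: [0.4, -0.1, -0.4]
width: 0.491
gripper_force: 11.9
```

Request:
{"op": "move_tool", "data": {"deltas": [[[0.001,0.04,0,0,0],[0.001,0.04,0,0,0],[0.001,0.04,0,0,0],[0.001,0.04,0,0,0],[0.002,0.0445,0,0,0],[0,0,0,0,0],[0,0,0,0,0],[0,0,0.04,0,0],[0,0,0.04,0,0],[0,0,0.02,0,0]]]}}

```text
clock: 31.3
position: [0.6082, -0.2754, 0.0936]
ee_rot: [-2.16, -2.276, 0.002]
force: [0.6, -0.1, -0.4]
width: 0.493
gripper_force: 11.9
```

Request:
{"op": "move_tool", "data": {"deltas": [[[0,0,0,0,0],[0,0,0,0,0]]]}}

```text
clock: 31.5
position: [0.6103, -0.2767, 0.0975]
ee_rot: [-2.162, -2.279, 0.001]
force: [0.2, -0.2, -0.4]
width: 0.494
gripper_force: 11.9
```

```bash
python3 - <<'E'
from m import *
T=T_tool(); print(T.round(4)); w=shot("wrist"); print(find(w,"red_cap"),find(w,"tray_yellow"))
E
```

```text
[[-5.250e-02  9.986e-01 -4.000e-04  6.103e-01]
 [ 9.986e-01  5.250e-02 -3.000e-04 -2.767e-01]
 [-3.000e-04 -4.000e-04 -1.000e+00  9.750e-02]
 [ 0.000e+00  0.000e+00  0.000e+00  1.000e+00]]
[(0.76, array([ 0.6081, -0.2663,  0.0401]), array([307., 284.]))] []
```

Request:
{"op": "move_tool", "data": {"deltas": [[[0,0.001,0.01,0,0],[0,0,0.005,0,0],[0,0,0.002,0,0],[0,0,0,0,0],[0,0,0,0,0],[0,0,0,0,0.65],[0,0,0,0,0.65],[0,0,0,0,0.65],[0,0,0,0,0.65]]]}}

```text
clock: 32.55
position: [0.6122, -0.2758, 0.0798]
ee_rot: [2.161, 2.281, 0.0]
force: [0.3, 0.4, 0.6]
width: 0.649
gripper_force: 0.0
```

Request:
{"op": "move_tool", "data": {"deltas": [[[0,0,-0.02,0,0.65],[0,0,-0.04,0,0.65],[0,0,-0.04,0,0.65],[0,0,-0.04,0,0.65],[0.04,-0.04,0,0,0.65],[0.04,-0.04,0,0,0.65],[0.04,-0.04,0,0,0.65],[0,-0.04,0,0,0.65],[0,-0.04,0,0,0.65],[0,-0.04,0,0,0.65]]]}}

```text
clock: 33.55
position: [0.3792, -0.1818, 0.2197]
ee_rot: [2.16, 2.282, 0.001]
force: [0.0, -0.5, 0.4]
width: 0.649
gripper_force: 0.0
```

```bash
python3 - <<'E'
from m import *
t=shot("top"); s=shot("side")
for p in(t,s):
  for n in("red_cap","gold_lid","cork","amber_jar"): print(n,find(p,n))
a=cv2.resize(t["image"][110:300,140:520],(760,380)); cv2.imwrite("pics/end.png",a); cv2.imwrite("pics/ends.png",s["image"])
E
```

```text
red_cap [(0.78, array([ 0.6128, -0.2753,  0.0242]), array([467., 176.]))]
gold_lid [(0.68, array([0.6226, 0.2637, 0.0229]), array([202., 171.]))]
cork [(0.57, array([ 0.5042, -0.035 ,  0.0385]), array([350., 229.])), (0.55, array([0.606 , 0.0923, 0.0432]), array([286., 177.])), (0.38, array([ 0.6116,  0.2645, -0.0012]), array([204., 179.]))]
amber_jar [(0.68, array([ 0.6235, -0.0792,  0.0627]), array([373., 167.]))]
red_cap [(0.92, array([ 0.6097, -0.2862,  0.0266]), array([454., 423.]))]
gold_lid [(0.59, array([0.6107, 0.2496, 0.0218]), array([396., 182.]))]
cork [(0.81, array([0.6002, 0.0846, 0.0393]), array([405., 229.])), (0.73, array([ 0.508 , -0.051 ,  0.0332]), array([364., 288.])), (0.23, array([ 0.6223, -0.0987,  0.0474]), array([437., 304.]))]
amber_jar [(0.91, array([ 0.6232, -0.0983,  0.0463]), array([437., 304.]))]
```

View pics/ends.png

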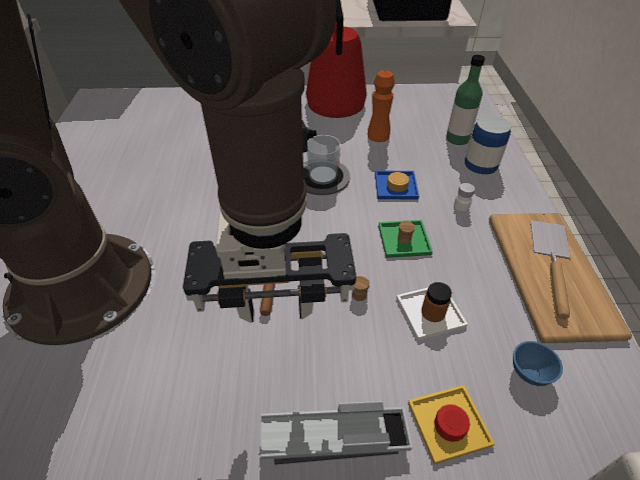

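The side view shows all four in place and upright: red cap in yellow (453,422), jar in white (437,303), cork in green (405,232) and lid in blue (398,182). The jug is still on its trivet at (323,160), and the gripper is clear.

Request:
{"op": "move_tool", "data": {"deltas": [[[0,0,0,0,0.65],[0,0,0,0,0.65],[0,0,0,0,0.65]]]}}

```text
clock: 34.35
position: [0.3807, -0.1822, 0.2198]
ee_rot: [-2.161, -2.28, 0.0]
force: [-0.0, 0.2, 0.3]
width: 0.649
gripper_force: 0.0
```

```bash
python3 -c "
from cell import workorder; print(workorder.sign_off())"
```

```text
the job is handed in; nothing more can be done
None
```

I sorted all four leftovers into their trays and handed the job in at about 34 s; the cameras showed each one upright and centred and the jug still on its trivet, but the sign-off returned no verdict.

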